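Set up the extending tote rail and sort the returned tube fittings

ROBOT

A 6-joint arm with a two-finger parallel gripper is mounted at the origin on the work surface. World frame = base frame: x ahead of the robot, y to its left, z up, the work surface at z = 0. Lengths are in mm, angles in rad, forces in N, time in s.
With the tool pointing down it reaches from about 300 to 775 mm from the base axis. Payload 14.6 kg.
Tool frame: the origin (TCP) lies midway between the tips of the shut fingers; the grasp point (between the pads) lies 19 mm behind it (manip.hold_point_z is the distance from the TCP to the grasp point, in mm); z points along the fingers, y is the direction in which the jaws open and shut (so a half turn about z gives the same grasp; the last joint's range is limited). The gripper opens to 94 mm and grips with 3 to 60 N. Pads are 16 mm wide; open, the fingers measure 119 mm over their backs; the gripper's body (75 mm by 177 mm) begins 78 mm behind the grasp point.
Start: joints at [-1.295, 0.3, 1.521, -0, 1.321, -0.067], TCP at [184.862, -517.992, 205.446] pointing down, gripper open.
Joint ranges: [-3.03, 3.03], [-0.79, 2.21], [0.23, 2.52], [-1.04, 4.18], [0, 3.07], [-2.55, 2.55]. Speed limits (rad/s): [2.22, 2.22, 2.57, 3.14, 3.14, 3.14].

INTERFACE

Orientations are given as [roll, pitch, yaw] about the fixed x, y, z axes, in that order (R = Rz(yaw) Ry(pitch) Rx(roll)).
In Python, from cell import manip gives the robot as it stands.
- The arm moves only by the shell command python3 -m crank 'ROWS' [OPENING] [FORCE]. ROWS is JSON, a list of rows, each an object with "offset": the shift along the world's x, y, z in m, a list of three; "spin": the turn about the world's z in degrees. In form: [{"offset": [dx, dy, dz], "spin": spin}, ...]. A call has exactly 8 rows; each row is the pose to reach, as a shift and turn from the pose measured when the call began; what a row does not reach only later rows make up. A row lasts 1/12 s, in which the tool goes at most 41.7 mm and 7.16 degrees, less where a joint would pass 70% of its speed; a pose out of reach is approached as far as the arm can. A call with a gripper value outside its range is refused whole. OPENING is the opening, from 0 (shut) to 1 (fully open), set as the call begins (- or left out, the last holds). The fingers move at their own pace and stop on an object; FORCE is the grip in N (left out, the last holds). Time passes only in rows, so rows that repeat a pose let the fingers close, or fill a call up. It gives the time, the measured TCP pose, the force and the opening at its end, in the units of the state.
- manip.read_state(): the state, without advancing time (a new reading comes with each control period).
- manip.camera(name): name is "scene" or "side" or "wrist"; returns a dict with "pixels" (480x640x3 uint8, red, green, blue), "fx", "fy", "cx", "cy" (pixels), "extrinsics" (4x4, takes a point from world to camera coordinates); the wrist camera has in their place "hand_eye" (4x4, takes a point from camera to tool coordinates, whose origin is the TCP and whose axes are the flange's). Camera axes: x right, y down, z forward; pixel columns grow to the right and rows downward; lengths in mm; the calibration is good to about 2 mm. The wrist camera is an equidistant fisheye: a pixel r from the principal point sees the ray r / f radians off the axis. A picture is of the moment at which its call begins: read the wrist's pose just before it. There is no depth.
- manip.sign_off(): hands the job in, once; it reports no verdict.
Trained networks look in a picture, given as the dict that the camera call returned (one of the last four; its "shot" number tells which), for a name from the list of things; names that differ only in an ending like _2 or _b are one class to them, and where a whole thing is asked for, a point or a joint stands for the part that bears it (a point fixed in the world has none). Each returns a list of dicts, best first, with "conf" (0 to 1); they miss things now and then, are a little off and sometimes report something else, mostly with a low value. They report only what shows in the picture. A call takes as long as a camera call. They do not tell look-alikes from the thing itself.
- manip.search_frame(picture, name): "location" ([x, y, z] in mm, in world coordinates, good to about 4 mm: the middle of the surface that is visible of it).
- manip.masks_of(picture, name): "mask" (480x640 bool, what is visible of it).
The state is a dict: "clock": time; "joints": joint angles; "qd": joint speeds; "effort": joint torques, N m; "eef_pos": TCP position; "eef_rot": TCP orientation; "wrist_force": force on the tool from outside, world axes, zero at the start; "moment": the same for the moment, N m; "finger_gap": finger opening in mm.
Only numpy, scipy, OpenCV 4.12 (cv2) and the standard library are available. Lean on these libraries where they do the work, as an engineer would, in place of code of your own. Each camera call takes 0.05 s, during which the arm holds its last target. There are 200 camera calls.

TASK

Pull the extending tote rail out by its red grip until the orange lock button clicks out, then stand the empty green tote upright on the bench in the space that this opens, between the grey tote and the end stop and in line with the grey tote. Sort all the loose fittings as well: every aluminium oval tube piece into the green tote and every black bracket into the grey one, lying inside below the rim, without disturbing the bottle, the tape core or the scanner.

Things in the scene. Friction and masses are not known exactly. Their poses are not given: they have to be found in the camera images.
- rack: Extending tote rail fixed to the bench, with the grey tote built on; z up. Origin: centre of the grey tote's underside, on the bench. Grey tote: 162 (x) x 136 (y) x 60 mm high, open on top, walls and floor 8 mm. The rail, an oval aluminium tube 48 mm high, runs along y behind the grey tote (x = 86 to 114, y = 68 to -109 mm) and telescopes towards -y
- slot (a point): middle of the green tote's space, on the bench, axes as the rack's (rack x = 0, y = -146 mm). When the rail is locked out, the space lies between the grey tote's wall (rack y = -68 mm) and the end stop's inner face (rack y = -224 mm), in front of the tube (rack x below 86 mm)
- extender (a joint): how far the inner tube with its end stop is pulled out, m: starts between 0 and 0.035, hard end of travel at 0.125; the lock button springs out at about 0.120 and then keeps it from sliding back. Friction about 4 to 6 N; it stays where it is left
- handle (a point): centre of the red pull grip on top of the moving end stop: 44 (rack x) x 16 (rack y, the way to pinch it) x 35 mm, from 35 to 70 mm above the bench; axes as the rack's, at rack x = 0, y = -110 mm minus the extension; pull towards rack -y. The steel end stop under it is 12 mm thick in y, 35 mm high and reaches from rack x = -60 to 114 mm
- lock (a joint): orange round lock button (10 mm across) of the inner tube: 0 while pressed in under the outer tube, 0.010 m when it has sprung out through the hole on top of the tube (about 5.5 mm proud). Nothing needs pressing
- button_top (a point): centre of the lock button's top; its height over the bench is 43.5 mm pressed in, 53.5 mm sprung out; rack x = 100 mm, y = 40 mm minus the extension
- green_mid (a point): loose empty green tote, 162 (x) x 136 (y) x 60 mm high, open on top, walls and floor 8 mm, 0.2 kg: its centre, 30 mm above its underside, axes with the tote, z up. Can be pinched by a wall rim; only the walls across its x (middle of the wall 77 mm from here) leave finger room once in its space, of these the one on the robot's side (rack -x)
- tube1_mid (a point): bright aluminium oval tube piece, 96 mm long (x) x 36 mm wide (y) x 24 mm high lying flat, dark ends, about 70 g: centre of the piece, 12 mm above its underside. Belongs in the green tote. None if absent
- tube2_mid (a point): bright aluminium oval tube piece, 96 mm long (x) x 36 mm wide (y) x 24 mm high lying flat, dark ends, about 70 g: centre of the piece, 12 mm above its underside. Belongs in the green tote. None if absent
- tube3_mid (a point): bright aluminium oval tube piece, 96 mm long (x) x 36 mm wide (y) x 24 mm high lying flat, dark ends, about 70 g: centre of the piece, 12 mm above its underside. Belongs in the green tote. None if absent
- bracket1_mid (a point): black plastic end bracket about 60 g: plate 90 (x) x 48 (y) x 8 mm with a steel-rimmed screw hole at each end and a raised block 56 (x) x 26 (y) x 16 mm on its middle, 24 mm high in all: centre, 12 mm above its underside. Belongs in the grey tote. None if absent
- bracket2_mid (a point): black plastic end bracket about 60 g: plate 90 (x) x 48 (y) x 8 mm with a steel-rimmed screw hole at each end and a raised block 56 (x) x 26 (y) x 16 mm on its middle, 24 mm high in all: centre, 12 mm above its underside. Belongs in the grey tote. None if absent
- bracket3_mid (a point): black plastic end bracket about 60 g: plate 90 (x) x 48 (y) x 8 mm with a steel-rimmed screw hole at each end and a raised block 56 (x) x 26 (y) x 16 mm on its middle, 24 mm high in all: centre, 12 mm above its underside. Belongs in the grey tote. None if absent
- spray_mid (a point): yellow bottle with blue cap, 60 mm across, 150 mm tall, its centre half-way up: leave it alone
- tape_mid (a point): empty cardboard tape core, 96 mm across, 48 mm high, its centre: leave it alone
- scanner_mid (a point): black and yellow hand scanner lying on the bench, about 150 x 66 x 30 mm, the middle of its black handle: leave it alone
Not all that is in view belongs to the job. What is shaped like the part that bears bracket3_mid but purple is not meant.

How it is judged:
By the outcome, as a careful person would: the job done as asked, in the order asked, and still so for the second after the job is handed in, with the robot touching nothing.
Of tube1, tube2, tube3, bracket1, bracket2, bracket3 only 4 to 6 are there at a start; the rules pass over those that are not, and their reading is None.
At some moment in a run one of tube1, tube2, tube3, bracket1, bracket2, bracket3 may be knocked a few centimetres aside while the robot is not near it.
Once in a run the grip may slacken for a moment while it holds something.
It also fails if it takes over 210 s, if anything falls off the work surface, if the arm or the gripper's body presses on something with over 40 N, if the wrist force passes 120 N, or if a joint passes its speed limit or range.

## Working session

There is one attempt and no reset: what is moved stays moved. The work goes in short steps, Python scripts to look and compute and a shell command to move; the robot and the scene stay as the last step left them, time stands still between calls to the robot, and variables do not carry over. Pictures are saved under pics/ and viewed, about 12 in all and at most 16, crops included, and the job is handed in when it is done.

```bash
ls; mkdir -p pics; cat > h.py <<'E'
import numpy as np, cv2
from scipy.spatial.transform import Rotation as R
from cell import manip
def st(): return manip.read_state()
def shot(n,save=None):
    s=st(); p=manip.camera(n)
    if n=="wrist":
        T=np.eye(4); T[:3,:3]=R.from_euler('xyz',s['eef_rot']).as_matrix(); T[:3,3]=s['eef_pos']
        p['c2w']=T@np.array(p['hand_eye'])
    else: p['c2w']=np.linalg.inv(np.array(p['extrinsics']))
    p['fish']=n=="wrist"
    if save: cv2.imwrite('pics/'+save,p['pixels'][:,:,::-1])
    return p
def ray(p,uv):
    x=(uv[0]-p['cx'])/p['fx']; y=(uv[1]-p['cy'])/p['fy']
    if p['fish']:
        r=np.hypot(x,y); k=np.sin(r)/r if r>1e-9 else 1; d=np.array([x*k,y*k,np.cos(r)])
    else: d=np.array([x,y,1.])
    return p['c2w'][:3,3],p['c2w'][:3,:3]@d
def onz(p,uv,z):
    o,d=ray(p,uv); return o+d*(z-o[2])/d[2]
def proj(p,X):
    c=np.linalg.inv(p['c2w'])@np.append(X,1); c=c[:3]
    if p['fish']:
        r=np.hypot(c[0],c[1]); t=np.arctan2(r,c[2]); k=t/r if r>1e-9 else 0
        return np.array([p['cx']+p['fx']*c[0]*k,p['cy']+p['fy']*c[1]*k])
    return np.array([p['cx']+p['fx']*c[0]/c[2],p['cy']+p['fy']*c[1]/c[2]])
def maskrect(p,m,z):
    """min-area rect of mask outline dropped on plane z: centre, (long,short), yaw deg of long side"""
    cs,_=cv2.findContours(m.astype(np.uint8),0,cv2.CHAIN_APPROX_NONE); c=max(cs,key=cv2.contourArea)[:,0]
    w=np.array([onz(p,u,z)[:2] for u in c],np.float32)
    (cx,cy),(a,b),t=cv2.minAreaRect(w)
    if a<b: a,b,t=b,a,t+90
    return np.round([cx,cy,a,b,(t+90)%180-90],1)
E
cat > a.py <<'E'
from h import *
print(st())
for n in ("scene","side"):
    p=shot(n,n+"0.png"); print(n,p['c2w'][:3,3].round())
    for k in ("rack","handle","button_top","green_mid","tube1_mid","bracket1_mid","spray_mid","tape_mid","scanner_mid"):
        print(k,[(np.round(d['location']).tolist(),round(d['conf'],2),proj(p,d['location']).round().tolist()) for d in manip.search_frame(p,k)])
E
python3 a.py
```

```text
pics
{'clock': 0.0, 'joints': array([-1.29461385e+00,  3.00487585e-01,  1.52159195e+00, -5.42584526e-05,
        1.32070044e+00, -6.65820559e-02]), 'qd': array([ 0.00035329,  0.00250951,  0.00132545,  0.00095831, -0.00067413,
       -0.00057638]), 'effort': array([ 1.08571785e-03, -5.31812489e+01, -3.52735698e+01,  7.09031126e-02,
        2.44477938e-02, -1.05477916e-04]), 'eef_pos': array([ 184.77021712, -517.74902882,  204.87269423]), 'eef_rot': array([-3.14040447e+00, -2.65573774e-05,  3.42777977e-01]), 'wrist_force': array([-0.68636292, -0.80695033,  0.24081385]), 'moment': array([0.08601483, 0.01496574, 0.02805997]), 'finger_gap': 94.23912148753038}
scene [1290.   26. 1011.]
rack [([621.0, 174.0, 34.0], 0.92, [397.0, 259.0]), ([649.0, 42.0, 38.0], 0.3, [347.0, 263.0])]
handle [([647.0, 44.0, 41.0], 0.62, [348.0, 262.0])]
button_top [([406.0, -252.0, 22.0], 0.6, [253.0, 191.0])]
green_mid [([611.0, -261.0, 17.0], 0.65, [236.0, 248.0])]
tube1_mid [([433.0, -385.0, 26.0], 0.73, [206.0, 194.0]), ([623.0, 175.0, 35.0], 0.17, [398.0, 259.0])]
bracket1_mid []
spray_mid [([610.0, -440.0, 88.0], 0.88, [165.0, 227.0]), ([646.0, 43.0, 39.0], 0.2, [347.0, 262.0])]
tape_mid [([626.0, 432.0, 30.0], 0.58, [496.0, 268.0])]
scanner_mid [([793.0, -72.0, 26.0], 0.91, [297.0, 311.0])]
side [ 470.  890. 1184.]
rack [([614.0, 162.0, 31.0], 0.61, [300.0, 305.0]), ([600.0, 49.0, 33.0], 0.24, [314.0, 266.0])]
handle [([601.0, 53.0, 33.0], 0.62, [313.0, 267.0])]
button_top []
green_mid [([615.0, -270.0, 27.0], 0.77, [326.0, 173.0]), ([414.0, 184.0, 7.0], 0.7, [387.0, 330.0])]
tube1_mid [([424.0, -378.0, 16.0], 0.66, [398.0, 156.0])]
bracket1_mid []
spray_mid [([595.0, -434.0, 78.0], 0.66, [341.0, 120.0])]
tape_mid [([620.0, 439.0, 42.0], 0.59, [273.0, 419.0]), ([422.0, -378.0, 19.0], 0.42, [399.0, 155.0])]
scanner_mid [([788.0, -56.0, 27.0], 0.77, [247.0, 225.0])]
```

View pics/scene0.png

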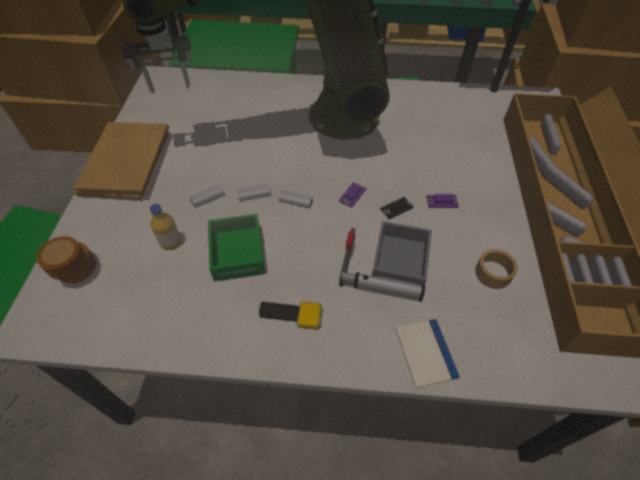

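View pics/side0.png

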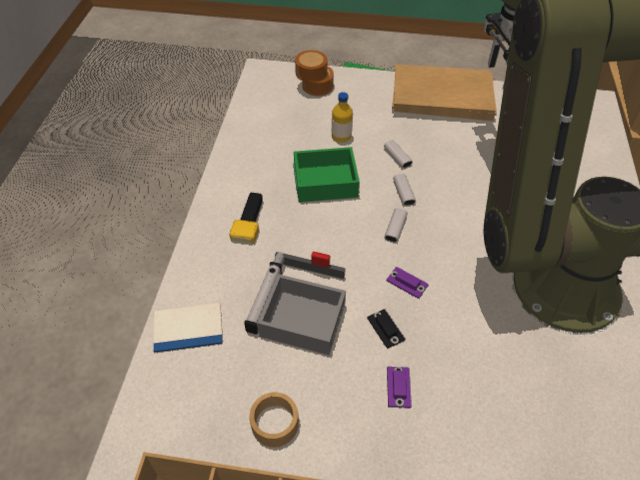

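The scene shows three tubes at (207,195), (254,192) and (295,198), and one black bracket at (397,207). The two purple look-alikes at (352,194) and (442,201) are not meant. The green tote is at (236,247), the grey tote at (403,255) and the red grip at (350,238). So four fittings are present: 3 tubes and 1 bracket. I'll go above the rack and look from there.

```bash

python3 -m crank '[{"offset":[0.015,0.024,0.01],"spin":0},{"offset":[0.03,0.05,0.02],"spin":0},{"offset":[0.045,0.075,0.03],"spin":-2},{"offset":[0.065,0.1,0.04],"spin":-4},{"offset":[0.08,0.125,0.05],"spin":-5},{"offset":[0.1,0.15,0.06],"spin":-6},{"offset":[0.115,0.18,0.07],"spin":-8},{"offset":[0.13,0.2,0.07],"spin":-10}]' 1 
python3 -m crank '[{"offset":[0.015,0.024,0.01],"spin":0},{"offset":[0.03,0.05,0.02],"spin":0},{"offset":[0.045,0.075,0.03],"spin":-2},{"offset":[0.065,0.1,0.04],"spin":-4},{"offset":[0.08,0.125,0.05],"spin":-5},{"offset":[0.1,0.15,0.06],"spin":-6},{"offset":[0.115,0.18,0.07],"spin":-8},{"offset":[0.13,0.2,0.07],"spin":-10}]' 
python3 -m crank '[{"offset":[0.015,0.024,0.01],"spin":0},{"offset":[0.03,0.05,0.02],"spin":0},{"offset":[0.045,0.075,0.02],"spin":0},{"offset":[0.065,0.1,0.02],"spin":0},{"offset":[0.08,0.125,0.02],"spin":0},{"offset":[0.1,0.15,0.02],"spin":0},{"offset":[0.11,0.17,0.02],"spin":0},{"offset":[0.11,0.17,0.02],"spin":0}]' 
cat > b.py <<'E'
from h import *
import sys
p=shot("wrist",sys.argv[1]); s=st(); print(s['eef_pos'].round(),s['eef_rot'].round(3),p['c2w'][:3,3].round(),[p[k] for k in('fx','cx','cy')])
for k in sys.argv[2:]:
    print(k,[(np.round(d['location']).tolist(),round(d['conf'],2),proj(p,d['location']).round().tolist()) for d in manip.search_frame(p,k)])
E
python3 b.py w1.png rack handle bracket1_mid tube1_mid green_mid
```

```text
clock: 1.67
eef_pos: [315.8, -316.3, 277.4]
eef_rot: [3.139, -0.002, 0.167]
wrist_force: [-0.2, -0.3, 0.4]
finger_gap: 94.0
clock: 2.33
eef_pos: [446.7, -114.3, 349.5]
eef_rot: [3.138, -0.005, -0.008]
wrist_force: [-0.4, -0.0, -0.1]
finger_gap: 93.8
clock: 3.0
eef_pos: [557.8, 58.8, 368.4]
eef_rot: [3.139, -0.003, -0.005]
wrist_force: [-1.2, -0.2, 0.3]
finger_gap: 93.7
[557.  57. 369.] [ 3.138e+00 -3.000e-03 -6.000e-03] [623.  59. 549.] [371.64829954431775, 318.84613090717033, 233.31173377466698]
rack [([625.0, 172.0, 25.0], 0.69, [238.0, 148.0])]
handle [([630.0, 39.0, 36.0], 0.62, [333.0, 143.0])]
bracket1_mid [([629.0, 39.0, 40.0], 0.23, [333.0, 144.0])]
tube1_mid [([431.0, -381.0, 22.0], 0.89, [567.0, 270.0])]
green_mid [([613.0, -268.0, 17.0], 0.94, [524.0, 162.0])]
```

View pics/w1.png

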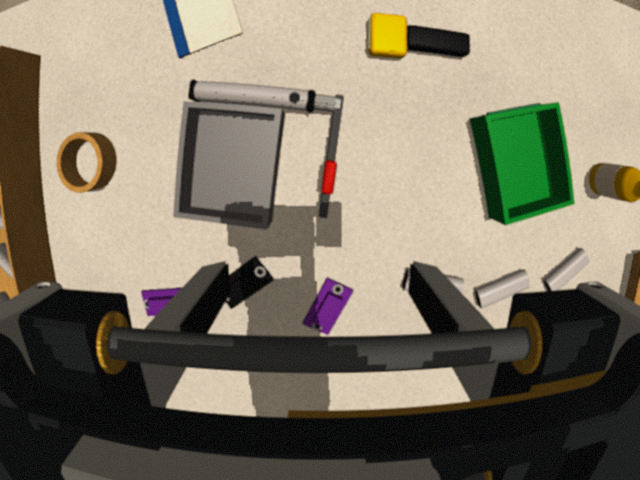

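The wrist view shows the grey tote with its rim at (186,101)–(269,227), the tube behind it, the red grip at (330,177), the green tote at (524,162), and the black bracket at (249,281) with the purples either side of it. Next I'll measure positions.

```bash
cat > m.py <<'E'
from h import *
from scipy.optimize import least_squares
def red(p,lo=60):
    a=p['pixels'].astype(int); m=((a[...,0]>90)&(a[...,1]<60)&(a[...,2]<60)).astype(np.uint8)
    n,l,s,c=cv2.connectedComponentsWithStats(m); i=1+np.argmax(s[1:,4]); return c[i],s[i,4],l==i
def tri(obs):
    A=[];b=[]
    for p,u in obs:
        o,d=ray(p,u); d=d/np.linalg.norm(d); M=np.eye(3)-np.outer(d,d); A.append(M); b.append(M@o)
    return np.linalg.lstsq(np.vstack(A),np.hstack(b),rcond=None)[0].round(1)
if __name__=="__main__":
    P={n:shot(n) for n in("wrist","scene","side")}
    for n,p in P.items():
        c,a,m=red(p); print(n,c.round(),a,maskrect(p,m,70 if n=="wrist" else 55))
    print("handle tri",tri([(p,red(p)[0]) for p in P.values()]))
    w=P['wrist']
    C=np.array([onz(w,u,60)[:2] for u in[(186,101),(283,108),(269,227),(175,216)]],np.float32)
    print("grey rim",C.round(),C.mean(0),cv2.minAreaRect(C))
    print("stop ends",[onz(w,u,35)[:2].round() for u in [(339,98),(323,216)]])
    print("tri rim corner",tri([(w,(175,216)),(P['scene'],(430,229))]), tri([(w,(269,227)),(P['scene'],(381,226))]))
    for k in("bracket1_mid","green_mid","tube1_mid","rack"):
        for d in manip.masks_of(w,k): print(k,round(d['conf'],2),maskrect(w,d['mask'],60 if k in("green_mid","rack") else 20),np.argwhere(d['mask']).mean(0)[::-1].round())
E
python3 m.py
```

```text
wrist [325. 176.] 375 [585.6  46.3  44.9  14.7  -8. ]
scene [350. 237.] 66 [576.7  45.   41.7  13.9  -7.6]
side [319. 257.] 138 [586.3  38.5  37.9  29.7   8.7]
handle tri [585.6  45.9  65.2]
grey rim [[694. 234.]
 [676. 100.]
 [517. 122.]
 [535. 257.]] [605.428  178.3059] ((605.3828735351562, 178.69947814941406), (136.1494140625, 161.88099670410156), 82.02914428710938)
stop ends [array([692.,  25.]), array([527.,  49.])]
tri rim corner [534.  259.2  58.6] [509.8 129.2  26.9]
green_mid 0.61 [ 613.1 -246.8  167.5  165.5   15. ] [520. 160.]
tube1_mid 0.71 [613.3 150.5 238.4 207.4  82.6] [238. 151.]
tube1_mid 0.57 [ 429.7 -383.5  107.3   45.7  -53. ] [564. 269.]
tube1_mid 0.3 [422.3 175.8  88.4  48.9 -53.9] [246. 280.]
rack 0.56 [613.6 144.  217.6 191.7  82.1] [239. 151.]
```

```bash

python3 -m crank '[{"offset":[0.01,0,-0.03],"spin":-2},{"offset":[0.02,-0.005,-0.07],"spin":-4},{"offset":[0.03,-0.011,-0.11],"spin":-7.6},{"offset":[0.03,-0.011,-0.15],"spin":-7.6},{"offset":[0.03,-0.011,-0.19],"spin":-7.6},{"offset":[0.03,-0.011,-0.23],"spin":-7.6},{"offset":[0.03,-0.011,-0.26],"spin":-7.6},{"offset":[0.03,-0.011,-0.26],"spin":-7.6}]' 0.6
python3 b.py w2.png handle
python3 - <<'E'
from m import *
p=shot("wrist"); c,a,m=red(p); print(c,a,maskrect(p,m,70))
E
```

```text
clock: 4.32
eef_pos: [583.7, 44.4, 103.5]
eef_rot: [3.137, 0.005, -0.141]
wrist_force: [-0.3, 0.1, -0.5]
finger_gap: 56.5
[585.  44. 107.] [ 3.138  0.    -0.141] [650.  36. 283.] [371.64829954431775, 318.84613090717033, 233.31173377466698]
handle [([635.0, 37.0, 41.0], 0.9, [319.0, 167.0])]
[318.34844869 253.30847255] 1676 [588.2  45.1  46.5  15.   -7.6]
```

View pics/w2.png

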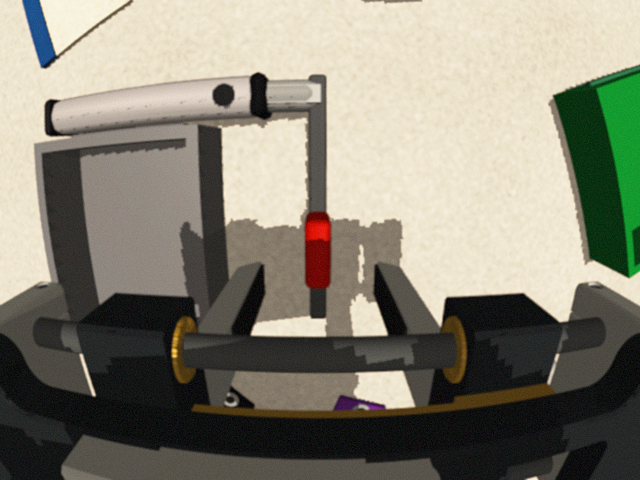

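The red grip (318,250) sits centred between the fingers at yaw −8°. I'll go down, grip and pull.

```bash

python3 -m crank '[{"offset":[0.002,0.001,-0.03],"spin":0},{"offset":[0.002,0.001,-0.05],"spin":0},{"offset":[0.002,0.001,-0.06],"spin":0},{"offset":[0.002,0.001,-0.067],"spin":0},{"offset":[0.002,0.001,-0.067],"spin":0},{"offset":[0.002,0.001,-0.067],"spin":0},{"offset":[0.002,0.001,-0.067],"spin":0},{"offset":[0.002,0.001,-0.067],"spin":0}]' 0.6
python3 -m crank '[{"offset":[0,0,0],"spin":0},{"offset":[0,0,0],"spin":0},{"offset":[0,0,0],"spin":0},{"offset":[0,0,0],"spin":0},{"offset":[0,0,0],"spin":0},{"offset":[0,0,0],"spin":0},{"offset":[0,0,0],"spin":0},{"offset":[0,0,0],"spin":0}]' 0 40
python3 -m crank '[{"offset":[-0.0014,-0.01,0],"spin":0},{"offset":[-0.0028,-0.02,0],"spin":0},{"offset":[-0.0042,-0.03,0],"spin":0},{"offset":[-0.0056,-0.04,0],"spin":0},{"offset":[-0.007,-0.05,0],"spin":0},{"offset":[-0.0084,-0.06,0],"spin":0},{"offset":[-0.0098,-0.07,0],"spin":0},{"offset":[-0.0118,-0.085,0],"spin":0}]'
```

```text
clock: 5.13
eef_pos: [590.2, 45.6, 46.0]
eef_rot: [3.139, -0.009, -0.141]
wrist_force: [0.3, -0.2, -0.0]
finger_gap: 56.2
clock: 5.8
eef_pos: [590.2, 45.3, 45.9]
eef_rot: [3.139, -0.009, -0.141]
wrist_force: [-0.4, -3.0, 0.5]
finger_gap: 15.6
clock: 6.47
eef_pos: [578.4, -38.4, 45.9]
eef_rot: [3.141, -0.009, -0.14]
wrist_force: [-0.1, 9.6, 0.2]
finger_gap: 15.8
```

```bash

python3 -m crank '[{"offset":[-0.0003,-0.002,0],"spin":0},{"offset":[-0.0006,-0.004,0],"spin":0},{"offset":[-0.0008,-0.006,0],"spin":0},{"offset":[-0.0011,-0.008,0],"spin":0},{"offset":[-0.0014,-0.01,0],"spin":0},{"offset":[-0.0014,-0.01,0],"spin":0},{"offset":[-0.0014,-0.01,0],"spin":0},{"offset":[-0.0014,-0.01,0],"spin":0}]'
python3 -m crank '[{"offset":[-0.0001,-0.001,0],"spin":0},{"offset":[-0.0003,-0.002,0],"spin":0},{"offset":[-0.0004,-0.003,0],"spin":0},{"offset":[-0.0004,-0.003,0],"spin":0},{"offset":[-0.0004,-0.003,0],"spin":0},{"offset":[-0.0004,-0.003,0],"spin":0},{"offset":[-0.0004,-0.003,0],"spin":0},{"offset":[-0.0004,-0.003,0],"spin":0}]'
python3 b.py w3.png
python3 -c "
import cv2;i=cv2.imread('pics/w3.png');cv2.imwrite('pics/w3c.png',cv2.resize(i[0:260,0:420],None,fx=1.9,fy=1.9))"
```

```text
clock: 7.13
eef_pos: [577.0, -48.3, 45.9]
eef_rot: [3.141, -0.009, -0.14]
wrist_force: [0.1, 3.1, 0.9]
finger_gap: 15.8
clock: 7.8
eef_pos: [577.0, -48.6, 45.9]
eef_rot: [-3.139, -0.009, -0.139]
wrist_force: [3.3, 22.2, -0.8]
finger_gap: 15.6
[577. -49.  46.] [-3.139 -0.009 -0.139] [641. -58. 227.] [371.64829954431775, 318.84613090717033, 233.31173377466698]
```

View pics/w3c.png

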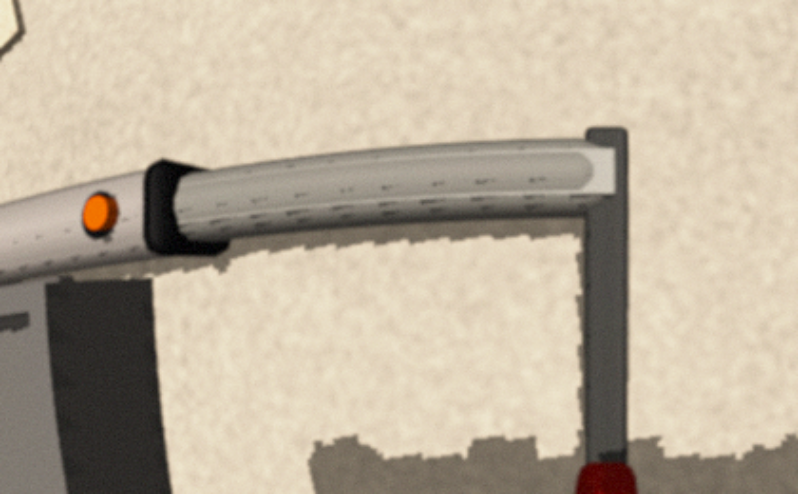

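The orange button is out at (98,213) in the crop, and pulling further gives 22 N, so the rail is locked at the end of its travel. I'll release and go look at the green tote.

```bash

python3 -m crank '[{"offset":[0,0,0],"spin":0},{"offset":[0,0,0],"spin":0},{"offset":[0,0,0],"spin":0},{"offset":[0,0,0],"spin":0},{"offset":[0,0,0.01],"spin":0},{"offset":[0,0,0.04],"spin":0},{"offset":[0,0,0.08],"spin":0},{"offset":[0,0,0.12],"spin":0}]' 0.6
python3 -m crank '[{"offset":[-0.015,-0.02,0.03],"spin":7},{"offset":[-0.03,-0.04,0.06],"spin":14},{"offset":[-0.045,-0.06,0.09],"spin":21},{"offset":[-0.06,-0.08,0.12],"spin":28},{"offset":[-0.07,-0.1,0.14],"spin":35},{"offset":[-0.08,-0.12,0.16],"spin":42},{"offset":[-0.09,-0.14,0.16],"spin":49},{"offset":[-0.09,-0.16,0.16],"spin":56}]' 
python3 -m crank '[{"offset":[0,-0.015,0],"spin":7},{"offset":[0,-0.03,0],"spin":14},{"offset":[0,-0.045,0],"spin":21},{"offset":[0,-0.06,0],"spin":28},{"offset":[0,-0.07,0],"spin":35},{"offset":[0,-0.08,0],"spin":42},{"offset":[0,-0.08,0],"spin":49},{"offset":[0,-0.08,0],"spin":54}]' 
python3 b.py w4.png green_mid handle
```

```text
clock: 8.52
eef_pos: [576.3, -48.9, 167.7]
eef_rot: [-3.139, -0.007, -0.14]
wrist_force: [0.4, 0.3, 0.9]
finger_gap: 56.1
clock: 9.18
eef_pos: [485.0, -210.1, 330.4]
eef_rot: [3.14, -0.008, 0.843]
wrist_force: [0.9, -0.1, -0.7]
finger_gap: 56.4
clock: 9.85
eef_pos: [484.6, -290.8, 331.0]
eef_rot: [3.14, -0.008, 1.791]
wrist_force: [0.6, 0.1, 0.0]
finger_gap: 56.2
[ 485. -291.  331.] [ 3.14  -0.008  1.796] [ 469. -227.  512.] [371.64829954431775, 318.84613090717033, 233.31173377466698]
green_mid [([615.0, -263.0, 10.0], 0.61, [415.0, 200.0]), ([633.0, -50.0, 35.0], 0.36, [466.0, 55.0])]
handle [([634.0, -51.0, 39.0], 0.86, [467.0, 55.0])]
```

View pics/w4.png

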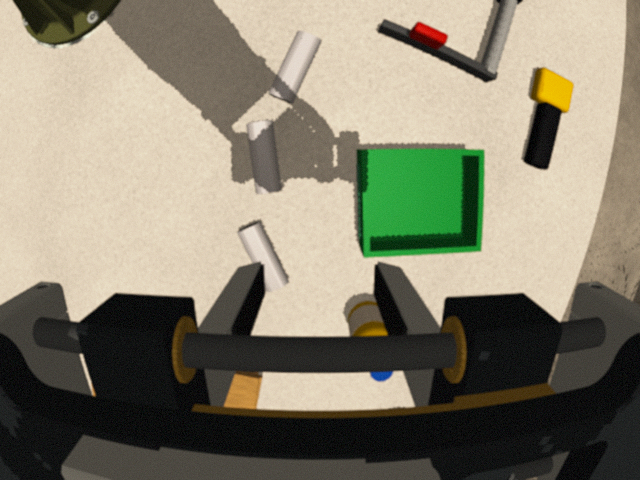

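The green tote's rim corners are at (358,151), (483,151), (482,250) and (363,255).

```bash
cat > g.py <<'E'
from m import *
p=shot("wrist")
C=np.array([onz(p,u,60)[:2] for u in[(358,151),(483,151),(482,250),(363,255)]],np.float32)
r=cv2.minAreaRect(C); print(C.round(),C.mean(0),r)
for a,b in((0,1),(3,2),(0,3),(1,2)): d=C[b]-C[a]; print(np.hypot(*d),np.degrees(np.arctan2(d[1],d[0])))
a=p['pixels'].astype(int); m=((a[...,1]>a[...,0]*1.8)&(a[...,1]>a[...,2]*1.5)&(a[...,1]>35)).astype(np.uint8)
n,l,s,c=cv2.connectedComponentsWithStats(m); i=1+np.argmax(s[1:,4]); print("mask rect z60",maskrect(p,l==i,60))
E
python3 g.py
```

```text
[[ 518. -218.]
 [ 677. -177.]
 [ 713. -304.]
 [ 554. -343.]] [ 615.3003  -260.26642] ((615.3900146484375, -260.6332702636719), (167.88026428222656, 132.2799072265625), 14.447258949279785)
164.36943 14.447258
164.35797 13.920629
130.81686 -74.0068
132.32649 -74.03241
mask rect z60 [ 612.2 -259.7  166.1  135.1   15. ]
```

```bash

python3 -m crank '[{"offset":[0.02,0.005,-0.035],"spin":2},{"offset":[0.04,0.01,-0.07],"spin":2},{"offset":[0.055,0.011,-0.105],"spin":2},{"offset":[0.055,0.011,-0.14],"spin":2},{"offset":[0.055,0.011,-0.18],"spin":2},{"offset":[0.055,0.011,-0.21],"spin":2},{"offset":[0.055,0.011,-0.23],"spin":2},{"offset":[0.055,0.011,-0.23],"spin":2}]' 0.4
python3 b.py w5.png
```

```text
clock: 10.72
eef_pos: [538.1, -278.0, 96.7]
eef_rot: [-3.138, -0.012, 1.814]
wrist_force: [-0.1, 0.1, -0.6]
finger_gap: 37.2
[ 539. -279.  100.] [-3.141 -0.01   1.814] [ 522. -215.  278.] [371.64829954431775, 318.84613090717033, 233.31173377466698]
```

View pics/w5.png

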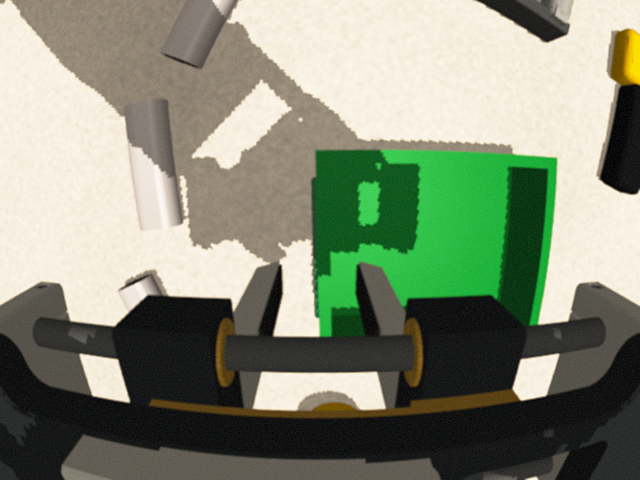

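The −x wall runs between the fingers at about x=320. I'll go down, grip and lift.

```bash

python3 -m crank '[{"offset":[0.001,0,-0.02],"spin":1},{"offset":[0.001,0,-0.04],"spin":1},{"offset":[0.001,0,-0.055],"spin":1},{"offset":[0.001,0,-0.067],"spin":1},{"offset":[0.001,0,-0.067],"spin":1},{"offset":[0.001,0,-0.067],"spin":1},{"offset":[0.001,0,-0.067],"spin":1},{"offset":[0.001,0,-0.067],"spin":1}]'
python3 -m crank '[{"offset":[0,0,0],"spin":0},{"offset":[0,0,0],"spin":0},{"offset":[0,0,0],"spin":0},{"offset":[0,0,0],"spin":0},{"offset":[0,0,0],"spin":0},{"offset":[0,0,0],"spin":0},{"offset":[0,0,0],"spin":0},{"offset":[0,0,0],"spin":0}]' 0 50
python3 -m crank '[{"offset":[0,0,0.01],"spin":0},{"offset":[0,0,0.025],"spin":0},{"offset":[0,0,0.04],"spin":0},{"offset":[0,0,0.06],"spin":0},{"offset":[0,0,0.08],"spin":0},{"offset":[0,0,0.1],"spin":0},{"offset":[0,0,0.11],"spin":0},{"offset":[0,0,0.11],"spin":0}]'
python3 b.py w6.png
```

```text
clock: 11.43
eef_pos: [540.8, -279.1, 34.2]
eef_rot: [3.141, -0.008, 1.832]
wrist_force: [-0.3, -0.2, -0.2]
finger_gap: 37.6
clock: 12.1
eef_pos: [540.8, -279.1, 34.3]
eef_rot: [3.141, -0.008, 1.832]
wrist_force: [-0.0, 1.1, 1.6]
finger_gap: 7.7
clock: 12.77
eef_pos: [541.5, -279.5, 146.9]
eef_rot: [3.138, -0.006, 1.832]
wrist_force: [0.3, -0.2, -2.2]
finger_gap: 7.7
[ 541. -279.  145.] [ 3.14  -0.007  1.832] [ 523. -216.  327.] [371.64829954431775, 318.84613090717033, 233.31173377466698]
```

```bash

python3 -m crank '[{"offset":[-0.002,0.01,0],"spin":0},{"offset":[-0.004,0.03,0],"spin":-2},{"offset":[-0.006,0.05,0],"spin":-4},{"offset":[-0.008,0.075,0],"spin":-6},{"offset":[-0.01,0.1,0],"spin":-8},{"offset":[-0.012,0.125,0],"spin":-10},{"offset":[-0.014,0.15,0],"spin":-12},{"offset":[-0.017,0.17,0],"spin":-13}]'
python3 -m crank '[{"offset":[-0.003,0.02,0],"spin":0},{"offset":[-0.005,0.045,0],"spin":-2},{"offset":[-0.007,0.07,0],"spin":-4},{"offset":[-0.009,0.095,0],"spin":-6},{"offset":[-0.012,0.12,0],"spin":-8},{"offset":[-0.014,0.14,0],"spin":-10},{"offset":[-0.016,0.154,0],"spin":-10},{"offset":[-0.016,0.154,0],"spin":-10}]'
python3 b.py w7.png
```

```text
clock: 13.48
eef_pos: [522.9, -106.8, 143.5]
eef_rot: [-3.141, -0.008, 1.603]
wrist_force: [-0.1, -0.3, -1.9]
finger_gap: 7.6
clock: 14.15
eef_pos: [505.4, 49.7, 142.2]
eef_rot: [-3.138, -0.008, 1.431]
wrist_force: [-0.6, 0.2, -2.2]
finger_gap: 7.9
[506.  48. 142.] [-3.139 -0.008  1.431] [514. 115. 323.] [371.64829954431775, 318.84613090717033, 233.31173377466698]
```

View pics/w7.png

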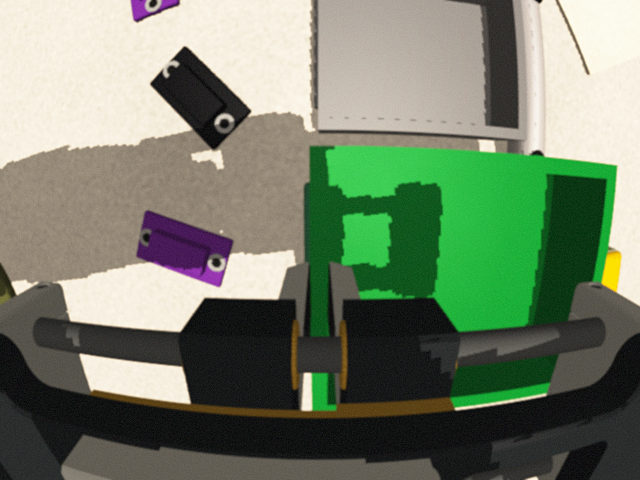

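```bash
python3 - <<'E'
from m import *
p=shot("wrist"); s=st(); print(s['eef_pos'].round(1),s['eef_rot'].round(3))
zr=60+s['eef_pos'][2]-34
G=[onz(p,u,zr) for u in[(309,147),(616,166)]]; W=[onz(p,u,60) for u in[(316,130),(525,140)]]
for n,(a,b) in(("green",G),("grey",W)):
    d=b-a; print(n,a.round(1),b.round(1),np.hypot(*d[:2]).round(1),np.degrees(np.arctan2(d[1],d[0])).round(1))
E
```

```text
[506.1  47.5 142.5] [-3.139 -0.008  1.43 ]
green [510.5 115.2 168.5] [669.6  92.9 168.5] 160.7 -8.0
grey [514.  127.6  60. ] [675.  105.5  60. ] 162.5 -7.8
```

Green sits parallel to grey (−8.0° against −7.8°), with about 12 mm to the wall and 11 mm to the stop, so it is centred. Lowering it now.

```bash

python3 -m crank '[{"offset":[0.001,0,-0.015],"spin":0},{"offset":[0.001,0,-0.03],"spin":0},{"offset":[0.001,0,-0.045],"spin":0},{"offset":[0.001,0,-0.06],"spin":0},{"offset":[0.001,0,-0.07],"spin":0},{"offset":[0.001,0,-0.08],"spin":0},{"offset":[0.001,0,-0.09],"spin":0},{"offset":[0.001,0,-0.09],"spin":0}]'
python3 -m crank '[{"offset":[0,0,-0.004],"spin":0},{"offset":[0,0,-0.008],"spin":0},{"offset":[0,0,-0.012],"spin":0},{"offset":[0,0,-0.015],"spin":0},{"offset":[0,0,-0.017],"spin":0},{"offset":[0,0,-0.017],"spin":0},{"offset":[0,0,-0.017],"spin":0},{"offset":[0,0,-0.017],"spin":0}]'
```

```text
clock: 14.92
eef_pos: [506.3, 47.2, 50.7]
eef_rot: [-3.137, -0.008, 1.43]
wrist_force: [-0.4, 0.1, -2.1]
finger_gap: 7.7
clock: 15.58
eef_pos: [506.6, 47.3, 34.3]
eef_rot: [-3.137, -0.008, 1.43]
wrist_force: [-3.2, 0.1, 5.5]
finger_gap: 8.0
```

```bash

python3 -m crank '[{"offset":[0,0,0],"spin":0},{"offset":[0,0,0],"spin":0},{"offset":[0,0,0],"spin":0},{"offset":[0,0,0.0],"spin":0},{"offset":[0,0,0.02],"spin":0},{"offset":[0,0,0.05],"spin":0},{"offset":[0,0,0.09],"spin":0},{"offset":[0,0,0.13],"spin":0}]' 0.3
python3 -m crank '[{"offset":[-0.01,0,0.03],"spin":0},{"offset":[-0.02,0,0.06],"spin":0},{"offset":[-0.03,-0.01,0.09],"spin":0},{"offset":[-0.04,-0.02,0.12],"spin":0},{"offset":[-0.05,-0.03,0.15],"spin":0},{"offset":[-0.06,-0.04,0.16],"spin":0},{"offset":[-0.06,-0.05,0.16],"spin":0},{"offset":[-0.06,-0.05,0.16],"spin":0}]' 1
python3 b.py w8.png
```

```text
clock: 16.25
eef_pos: [506.0, 47.3, 165.4]
eef_rot: [-3.136, -0.007, 1.43]
wrist_force: [0.4, 0.3, 0.2]
finger_gap: 28.2
clock: 16.92
eef_pos: [446.0, -3.9, 325.2]
eef_rot: [-3.137, -0.007, 1.429]
wrist_force: [0.3, 0.8, -0.7]
finger_gap: 78.1
[446.  -3. 324.] [-3.135 -0.007  1.429] [456.  61. 506.] [371.64829954431775, 318.84613090717033, 233.31173377466698]
```

View pics/w8.png

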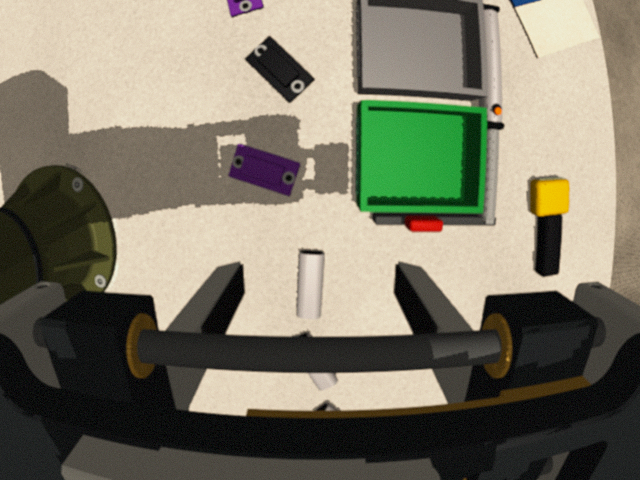

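The green tote stands in its space in line with grey, and the orange button is out at (497,111). The black bracket is at (280,69), with the purple decoys at (264,169) and (245,5). The next tube is at (311,284). Now I'll measure the parts.

```bash
cat > t.py <<'E'
from m import *
def go(views=("wrist","scene","side"),names=("tube1_mid","bracket1_mid")):
    for n in views:
        p=shot(n)
        for k in names:
            for d in manip.masks_of(p,k):
                m=d['mask']; col=p['pixels'][m].mean(0).round()
                print(n,k,round(d['conf'],2),np.argwhere(m).mean(0)[::-1].round(),m.sum(),maskrect(p,m,12),col)
if __name__=="__main__":
    go()
    w=shot("wrist")
    for nm,z,c in(("brk",8,[(265,37),(314,78),(293,101),(246,60)]),("tube",12,[(300,250),(324,250),(322,318),(298,317)])):
        C=np.array([onz(w,u,z)[:2] for u in c],np.float32); print(nm,C.round(),C.mean(0),cv2.minAreaRect(C))
    s=shot("scene"); print("brk tri",tri([(w,(280,69)),(s,(397,207))]),"tube tri",tri([(w,(311,284)),(s,(295,198))]))
E
python3 t.py
```

```text
scene tube1_mid 0.88 [207. 195.] 397 [ 423.7 -387.9  103.4   47.9  -53.5] [111. 105. 102.]
side tube1_mid 0.6 [398. 154.] 396 [ 423.7 -391.4  118.    42.7  -53.4] [146. 136. 129.]
side tube1_mid 0.53 [274. 419.] 1417 [622.3 425.5 114.2  95.7 -72.5] [126.  97.  64.]
side bracket1_mid 0.69 [298. 241.] 548 [681.7 -22.3 128.1  24.8  82.9] [123.  94.  85.]
brk [[403. 229.]
 [460. 160.]
 [428. 132.]
 [373. 201.]] [415.92847 180.26678] ((415.3940734863281, 180.52194213867188), (41.90092086791992, 90.29601287841797), 39.55180740356445)
tube [[ 408.  -69.]
 [ 441.  -74.]
 [ 424. -176.]
 [ 389. -170.]] [ 415.31046 -122.44716] ((414.802490234375, -122.28724670410156), (103.80774688720703, 35.21501159667969), 80.5965347290039)
brk tri [416.6 180.3   5.2] tube tri [ 415.3 -122.1   13.1]
```

```bash

python3 -m crank '[{"offset":[-0.005,-0.02,-0.03],"spin":-1},{"offset":[-0.01,-0.04,-0.06],"spin":-1},{"offset":[-0.015,-0.06,-0.09],"spin":-1},{"offset":[-0.02,-0.08,-0.12],"spin":-1},{"offset":[-0.025,-0.1,-0.15],"spin":-1},{"offset":[-0.031,-0.119,-0.18],"spin":-1},{"offset":[-0.031,-0.119,-0.21],"spin":-1},{"offset":[-0.031,-0.119,-0.22],"spin":-1}]' 0.7
python3 b.py w9.png
python3 -m crank '[{"offset":[0,0,0],"spin":0},{"offset":[0,0,0],"spin":0},{"offset":[0,0,0],"spin":0},{"offset":[0,0,0],"spin":0},{"offset":[0,0,0],"spin":0},{"offset":[0,0,0],"spin":0},{"offset":[0,0,0],"spin":0},{"offset":[0,0,0],"spin":0}]'
```

```text
clock: 18.18
eef_pos: [413.2, -121.7, 101.9]
eef_rot: [-3.131, -0.008, 1.411]
wrist_force: [-0.4, 0.9, -0.8]
finger_gap: 65.9
[ 413. -121.  102.] [-3.131 -0.009  1.412] [425. -57. 283.] [371.64829954431775, 318.84613090717033, 233.31173377466698]
clock: 18.9
eef_pos: [413.5, -121.2, 102.3]
eef_rot: [-3.131, -0.009, 1.412]
wrist_force: [0.1, 0.6, 0.5]
finger_gap: 65.8
```

View pics/w9.png

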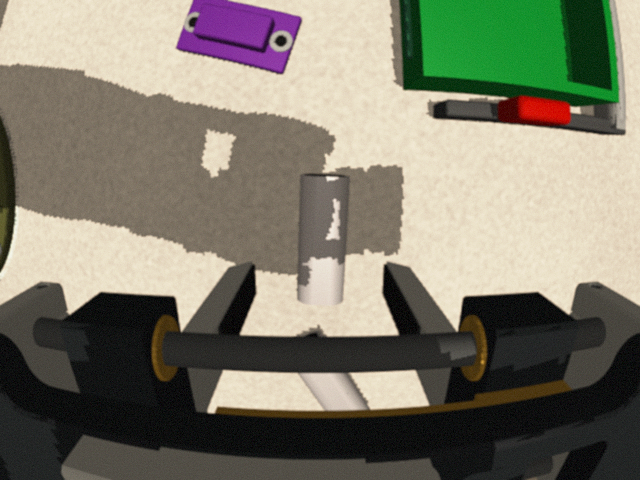

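```bash
python3 - <<'E'
from m import *
w=shot("wrist")
C=np.array([onz(w,u,12)[:2] for u in[(301,176),(349,176),(344,303),(298,303)]],np.float32); print(C.round(),C.mean(0),cv2.minAreaRect(C), proj(w,[415,-122,12]))
C=np.array([onz(w,u,12)[:2] for u in[(318,330),(300,372),(368,408)]]); print(C.round())
E
```

```text
[[ 406.  -73.]
 [ 441.  -79.]
 [ 423. -177.]
 [ 387. -171.]] [ 414.4284  -124.79216] ((414.06719970703125, -124.74703216552734), (100.43084716796875, 36.44721221923828), 79.72607421875) [323.13177112 238.56793302]
[[ 399. -197.]
 [ 377. -236.]
 [ 431. -287.]]
```

```bash

python3 -m crank '[{"offset":[0.001,-0.003,-0.025],"spin":0},{"offset":[0.001,-0.003,-0.05],"spin":0},{"offset":[0.001,-0.003,-0.075],"spin":0},{"offset":[0.001,-0.003,-0.09],"spin":0},{"offset":[0.001,-0.003,-0.098],"spin":0},{"offset":[0.001,-0.003,-0.098],"spin":0},{"offset":[0.001,-0.003,-0.098],"spin":0},{"offset":[0.001,-0.003,-0.098],"spin":0}]'
python3 -m crank '[{"offset":[0,0,0],"spin":0},{"offset":[0,0,0],"spin":0},{"offset":[0,0,0],"spin":0},{"offset":[0,0,0],"spin":0},{"offset":[0,0,0],"spin":0},{"offset":[0,0,0],"spin":0},{"offset":[0,0,0],"spin":0},{"offset":[0,0,0],"spin":0}]' 0 40
python3 -m crank '[{"offset":[0,0,0.02],"spin":0},{"offset":[0,0,0.04],"spin":0},{"offset":[0,0,0.07],"spin":0},{"offset":[0,0,0.1],"spin":0},{"offset":[0,0,0.12],"spin":0},{"offset":[0,0,0.13],"spin":0},{"offset":[0,0,0.13],"spin":0},{"offset":[0,0,0.13],"spin":0}]'
```

```text
clock: 19.62
eef_pos: [415.1, -124.4, 5.2]
eef_rot: [-3.132, -0.008, 1.412]
wrist_force: [-1.2, -0.0, -0.5]
finger_gap: 65.9
clock: 20.28
eef_pos: [415.1, -124.5, 5.4]
eef_rot: [-3.132, -0.008, 1.412]
wrist_force: [-1.7, 0.7, 5.2]
finger_gap: 35.8
clock: 20.95
eef_pos: [414.9, -124.4, 134.6]
eef_rot: [-3.132, -0.008, 1.412]
wrist_force: [-0.0, 0.1, -1.1]
finger_gap: 35.8
```

```bash

python3 -m crank '[{"offset":[0.02,0.025,0],"spin":1},{"offset":[0.04,0.05,0],"spin":1},{"offset":[0.06,0.075,0],"spin":1},{"offset":[0.08,0.1,0],"spin":1},{"offset":[0.1,0.125,0],"spin":1},{"offset":[0.12,0.15,0],"spin":1},{"offset":[0.132,0.166,0],"spin":1},{"offset":[0.132,0.166,0],"spin":1}]'
python3 -m crank '[{"offset":[0,0,-0.02],"spin":0},{"offset":[0,0,-0.045],"spin":0},{"offset":[0,0,-0.07],"spin":0},{"offset":[0,0,-0.09],"spin":0},{"offset":[0,0,-0.1],"spin":0},{"offset":[0,0,-0.1],"spin":0},{"offset":[0,0,-0.1],"spin":0},{"offset":[0,0,-0.1],"spin":0}]'
python3 b.py w10.png
```

```text
clock: 21.62
eef_pos: [547.5, 44.3, 132.0]
eef_rot: [-3.129, -0.008, 1.432]
wrist_force: [0.1, 0.1, -1.1]
finger_gap: 35.6
clock: 22.28
eef_pos: [548.0, 44.1, 32.8]
eef_rot: [-3.13, -0.008, 1.432]
wrist_force: [-0.2, 0.3, -1.1]
finger_gap: 35.4
[548.  44.  33.] [-3.131 -0.009  1.432] [558. 109. 214.] [371.64829954431775, 318.84613090717033, 233.31173377466698]
```

```bash

python3 -m crank '[{"offset":[0,-0.002,-0.006],"spin":0},{"offset":[0,-0.002,-0.012],"spin":0},{"offset":[0,-0.002,-0.016],"spin":0},{"offset":[0,-0.002,-0.018],"spin":0},{"offset":[0,-0.002,-0.018],"spin":0},{"offset":[0,-0.002,-0.018],"spin":0},{"offset":[0,-0.002,-0.018],"spin":0},{"offset":[0,-0.002,-0.018],"spin":0}]'
python3 -m crank '[{"offset":[0,0,0],"spin":0},{"offset":[0,0,0],"spin":0},{"offset":[0,0,0],"spin":0},{"offset":[0,0,0],"spin":0},{"offset":[0,0,0.02],"spin":0},{"offset":[0,0,0.05],"spin":0},{"offset":[0,0,0.09],"spin":0},{"offset":[0,0,0.13],"spin":0}]' 0.46
python3 -m crank '[{"offset":[-0.015,-0.03,0.02],"spin":0},{"offset":[-0.03,-0.06,0.04],"spin":0},{"offset":[-0.045,-0.09,0.06],"spin":0},{"offset":[-0.06,-0.12,0.08],"spin":0},{"offset":[-0.075,-0.15,0.1],"spin":0},{"offset":[-0.09,-0.18,0.12],"spin":0},{"offset":[-0.1,-0.21,0.14],"spin":0},{"offset":[-0.11,-0.24,0.14],"spin":0}]' 0.7
python3 b.py w11.png tube1_mid; python3 t.py | grep -v brk
```

```text
clock: 23.0
eef_pos: [548.2, 42.2, 15.3]
eef_rot: [-3.131, -0.009, 1.432]
wrist_force: [-0.6, 0.6, -0.8]
finger_gap: 35.9
clock: 23.67
eef_pos: [547.6, 42.2, 146.4]
eef_rot: [-3.129, -0.008, 1.432]
wrist_force: [0.5, 0.4, -0.0]
finger_gap: 43.3
clock: 24.33
eef_pos: [437.5, -199.5, 290.5]
eef_rot: [-3.135, -0.006, 1.432]
wrist_force: [0.6, -0.1, 0.4]
finger_gap: 65.8
[ 436. -203.  288.] [-3.132 -0.006  1.429] [ 447. -134.  471.] [371.64829954431775, 318.84613090717033, 233.31173377466698]
tube1_mid [([411.0, -360.0, 24.0], 0.8, [318.0, 325.0])]
wrist tube1_mid 0.9 [320. 324.] 807 [ 412.8 -372.4   61.3   37.7  -53.1] [156. 145. 135.]
scene tube1_mid 0.71 [207. 195.] 394 [ 423.9 -388.2  101.    48.2  -53.8] [113. 107. 104.]
scene bracket1_mid 0.64 [324. 262.] 936 [595.8   0.8 190.9 134.4  -3.1] [79. 71. 67.]
side tube1_mid 0.71 [398. 154.] 396 [ 425.9 -391.9  114.5   43.4  -52.7] [139. 129. 123.]
 [449. -42.]
 [420. -67.]
 [369.  -4.]] [408.63855  -23.056318] ((408.1545104980469, -22.819782257080078), (38.641544342041016, 83.43377685546875), 39.66693115234375)
tube [[ 402. -253.]
 [ 432. -257.]
 [ 417. -352.]
 [ 385. -346.]] [ 408.91888 -302.15393] ((408.4576416015625, -301.97039794921875), (95.58880615234375, 32.44584274291992), 80.74961853027344)
```

View pics/w11.png

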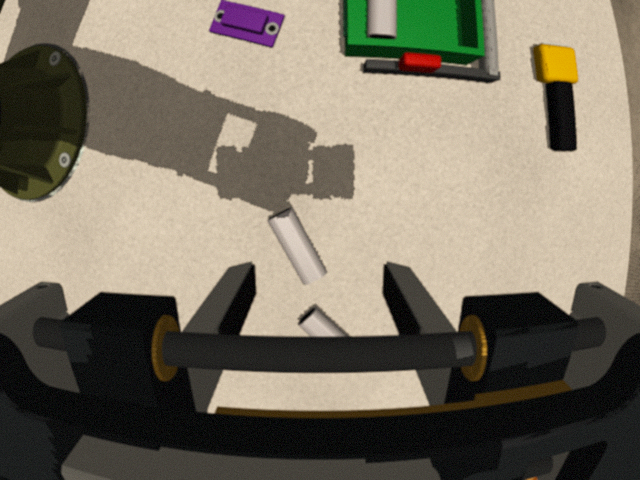

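Tube 1 lies in the green tote. Tube B is at (298,245) and tube C at about (322,325), partly hidden.

```bash
cat > c.py <<'E'
import sys,json
from m import *
w=shot("wrist"); s=st(); z=float(sys.argv[1])
C=np.array([onz(w,u,z)[:2] for u in json.loads(sys.argv[2])],np.float32); r=cv2.minAreaRect(C)
b=cv2.boxPoints(r); e=[b[1]-b[0],b[2]-b[1]]; L=max(e,key=np.linalg.norm)
print("ctr",C.mean(0).round(1),"size",np.round(r[1]),"long axis",np.degrees(np.arctan2(L[1],L[0]))%180); print("tcp",s['eef_pos'].round(1),np.degrees(s['eef_rot'][2]).round(1))
if len(sys.argv)>3:
    q=shot(sys.argv[3]); print("tri",tri([(w,np.mean(json.loads(sys.argv[2]),0)),(q,json.loads(sys.argv[4]))]))
E
python3 c.py 12 '[[270,214],[292,207],[327,275],[304,284]]' scene '[254,192]'
```

```text
ctr [ 400.7 -247.8] size [ 33. 102.] long axis 106.35611
tcp [ 437.7 -197.5  286.4] 82.1
tri [ 400.6 -248.3   12. ]
```

```bash

python3 -m crank '[{"offset":[-0.01,-0.01,-0.03],"spin":6},{"offset":[-0.02,-0.02,-0.06],"spin":12},{"offset":[-0.03,-0.03,-0.09],"spin":18},{"offset":[-0.038,-0.04,-0.12],"spin":24},{"offset":[-0.038,-0.052,-0.15],"spin":24},{"offset":[-0.038,-0.052,-0.175],"spin":24},{"offset":[-0.038,-0.052,-0.185],"spin":24},{"offset":[-0.038,-0.052,-0.185],"spin":24}]'
python3 -m crank '[{"offset":[0,0,0],"spin":0},{"offset":[0,0,0],"spin":0},{"offset":[0,0,0],"spin":0},{"offset":[0,0,0],"spin":0},{"offset":[0,0,0],"spin":0},{"offset":[0,0,0],"spin":0},{"offset":[0,0,0],"spin":0},{"offset":[0,0,0],"spin":0}]'
python3 b.py w12.png tube1_mid
python3 -c "
import cv2;i=cv2.imread('pics/w12.png');cv2.imwrite('pics/w12c.png',i[120:340,180:460])"
```

```text
clock: 25.75
eef_pos: [398.9, -249.0, 99.7]
eef_rot: [-3.127, -0.011, 1.851]
wrist_force: [-1.0, 0.3, -0.5]
finger_gap: 65.9
clock: 26.42
eef_pos: [398.9, -249.0, 99.8]
eef_rot: [-3.127, -0.011, 1.851]
wrist_force: [0.6, -0.0, 0.6]
finger_gap: 65.7
[ 399. -249.  100.] [-3.127 -0.011  1.851] [ 383. -186.  281.] [371.64829954431775, 318.84613090717033, 233.31173377466698]
tube1_mid [([422.0, -375.0, 24.0], 0.95, [306.0, 390.0])]
```

View pics/w12c.png

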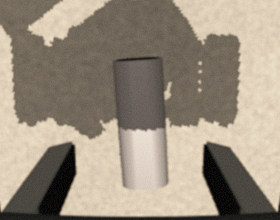

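Tube B is centred between the fingers, with corners at (293,180), (342,178), (348,306) and (303,308).

```bash
python3 c.py 12 '[[293,180],[342,178],[348,306],[303,308]]'
```

```text
ctr [ 400.7 -253.7] size [ 35. 100.] long axis 109.62851
tcp [ 398.9 -249.    99.7] 106.0
```

```bash

python3 -m crank '[{"offset":[0.002,-0.004,-0.025],"spin":3},{"offset":[0.002,-0.004,-0.05],"spin":3},{"offset":[0.002,-0.004,-0.075],"spin":3},{"offset":[0.002,-0.004,-0.088],"spin":3},{"offset":[0.002,-0.004,-0.095],"spin":3},{"offset":[0.002,-0.004,-0.095],"spin":3},{"offset":[0.002,-0.004,-0.095],"spin":3},{"offset":[0.002,-0.004,-0.095],"spin":3}]'
python3 -m crank '[{"offset":[0,0,0],"spin":0},{"offset":[0,0,0],"spin":0},{"offset":[0,0,0],"spin":0},{"offset":[0,0,0],"spin":0},{"offset":[0,0,0],"spin":0},{"offset":[0,0,0],"spin":0},{"offset":[0,0,0],"spin":0},{"offset":[0,0,0],"spin":0}]' 0 40
python3 -m crank '[{"offset":[0,0,0.02],"spin":0},{"offset":[0,0,0.04],"spin":0},{"offset":[0,0,0.07],"spin":0},{"offset":[0,0,0.1],"spin":0},{"offset":[0,0,0.12],"spin":0},{"offset":[0,0,0.13],"spin":0},{"offset":[0,0,0.13],"spin":0},{"offset":[0,0,0.13],"spin":0}]'
```

```text
clock: 27.23
eef_pos: [401.4, -253.4, 5.7]
eef_rot: [-3.128, -0.01, 1.903]
wrist_force: [-0.4, 0.0, 0.1]
finger_gap: 66.1
clock: 27.9
eef_pos: [401.5, -253.4, 5.8]
eef_rot: [-3.128, -0.01, 1.903]
wrist_force: [-0.9, 0.5, 4.8]
finger_gap: 35.8
clock: 28.57
eef_pos: [401.2, -253.2, 135.0]
eef_rot: [-3.128, -0.01, 1.903]
wrist_force: [-0.4, 0.2, -1.2]
finger_gap: 35.8
```

```bash

python3 -m crank '[{"offset":[0.015,0.02,0],"spin":-3},{"offset":[0.03,0.04,0],"spin":-6},{"offset":[0.045,0.06,0],"spin":-9},{"offset":[0.06,0.08,0],"spin":-12},{"offset":[0.075,0.1,0],"spin":-15},{"offset":[0.09,0.12,0],"spin":-18},{"offset":[0.105,0.14,0],"spin":-21},{"offset":[0.12,0.16,0],"spin":-24}]'
python3 -m crank '[{"offset":[0.015,0.02,0],"spin":-3},{"offset":[0.03,0.04,0],"spin":-3},{"offset":[0.045,0.06,0],"spin":-3},{"offset":[0.06,0.08,0],"spin":-3},{"offset":[0.075,0.1,0],"spin":-3},{"offset":[0.09,0.12,0],"spin":-3},{"offset":[0.097,0.126,0],"spin":-3},{"offset":[0.097,0.126,0],"spin":-3}]'
python3 -m crank '[{"offset":[0,0,-0.02],"spin":0},{"offset":[0,0,-0.04],"spin":0},{"offset":[0,0,-0.06],"spin":0},{"offset":[0,0,-0.065],"spin":0},{"offset":[0,0,-0.065],"spin":0},{"offset":[0,0,-0.065],"spin":0},{"offset":[0,0,-0.065],"spin":0},{"offset":[0,0,-0.065],"spin":0}]'
```

```text
clock: 29.23
eef_pos: [521.1, -91.9, 132.8]
eef_rot: [-3.125, -0.011, 1.482]
wrist_force: [0.3, 0.4, -0.8]
finger_gap: 35.7
clock: 29.9
eef_pos: [618.2, 35.2, 130.4]
eef_rot: [-3.122, -0.011, 1.431]
wrist_force: [-0.7, -0.6, -0.5]
finger_gap: 35.7
clock: 30.57
eef_pos: [618.7, 35.0, 66.7]
eef_rot: [-3.124, -0.011, 1.431]
wrist_force: [-0.4, 0.4, -0.9]
finger_gap: 35.8
```

```bash

python3 -m crank '[{"offset":[0,-0.003,-0.01],"spin":0},{"offset":[0,-0.003,-0.02],"spin":0},{"offset":[0,-0.003,-0.03],"spin":0},{"offset":[0,-0.003,-0.04],"spin":0},{"offset":[0,-0.003,-0.046],"spin":0},{"offset":[0,-0.003,-0.05],"spin":0},{"offset":[0,-0.003,-0.0515],"spin":0},{"offset":[0,-0.003,-0.0515],"spin":0}]'
python3 -m crank '[{"offset":[0,0,0],"spin":0},{"offset":[0,0,0],"spin":0},{"offset":[0,0,0],"spin":0},{"offset":[0,0,0],"spin":0},{"offset":[0,0,0.02],"spin":0},{"offset":[0,0,0.05],"spin":0},{"offset":[0,0,0.07],"spin":0},{"offset":[0,0,0.07],"spin":0}]' 0.46
python3 -m crank '[{"offset":[-0.02,0.003,0.02],"spin":0},{"offset":[-0.036,0.006,0.03],"spin":0},{"offset":[-0.036,0.006,0.03],"spin":0},{"offset":[-0.036,0.006,0.03],"spin":0},{"offset":[-0.036,0.006,0.03],"spin":0},{"offset":[-0.036,0.006,0.03],"spin":0},{"offset":[-0.036,0.006,0.03],"spin":0},{"offset":[-0.036,0.006,0.03],"spin":0}]' 0
python3 b.py w13.png
python3 -c "
import cv2;i=cv2.imread('pics/w13.png');cv2.imwrite('pics/w13c.png',i[60:420,120:580])"
```

```text
clock: 31.23
eef_pos: [618.6, 32.1, 14.8]
eef_rot: [-3.123, -0.011, 1.431]
wrist_force: [0.1, 0.6, -0.1]
finger_gap: 35.9
clock: 31.9
eef_pos: [620.6, 32.1, 89.7]
eef_rot: [-3.13, -0.012, 1.431]
wrist_force: [0.8, -0.1, 1.3]
finger_gap: 42.9
clock: 32.57
eef_pos: [584.7, 38.0, 118.9]
eef_rot: [-3.129, -0.012, 1.431]
wrist_force: [-0.4, -0.2, 0.2]
finger_gap: 0.3
[585.  38. 119.] [-3.129 -0.012  1.431] [595. 102. 300.] [371.64829954431775, 318.84613090717033, 233.31173377466698]
```

View pics/w13c.png

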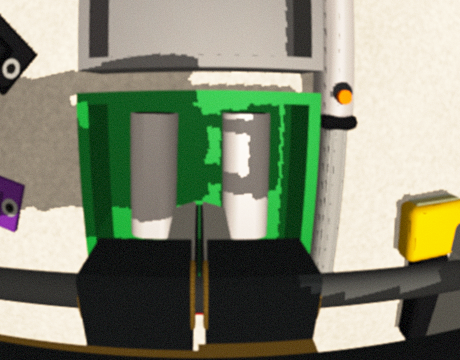

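Both tubes lie in green with a gap in the middle (crop x 180–220). I'll lower the shut fingers into it and spread the tubes apart.

```bash

python3 -m crank '[{"offset":[-0.001,-0.001,-0.02],"spin":0},{"offset":[-0.001,-0.001,-0.04],"spin":0},{"offset":[-0.001,-0.001,-0.06],"spin":0},{"offset":[-0.001,-0.001,-0.075],"spin":0},{"offset":[-0.001,-0.001,-0.085],"spin":0},{"offset":[-0.001,-0.001,-0.095],"spin":0},{"offset":[-0.001,-0.001,-0.104],"spin":0},{"offset":[-0.001,-0.001,-0.104],"spin":0}]'
python3 -m crank '[{"offset":[0,0,0],"spin":0},{"offset":[0,0,0],"spin":0},{"offset":[0,0,0],"spin":0},{"offset":[0,0,0],"spin":0},{"offset":[0,0,0],"spin":0},{"offset":[0,0,0],"spin":0},{"offset":[0,0,0],"spin":0},{"offset":[0,0,0],"spin":0}]' 0.46 10
python3 -m crank '[{"offset":[0,0,0],"spin":0},{"offset":[0,0,0],"spin":0},{"offset":[0,0,0.02],"spin":0},{"offset":[0,0,0.05],"spin":0},{"offset":[0,0,0.09],"spin":0},{"offset":[0,0,0.13],"spin":0},{"offset":[0,0,0.15],"spin":0},{"offset":[0,0,0.15],"spin":0}]' 0.4
python3 -m crank '[{"offset":[-0.018,-0.04,0.02],"spin":0},{"offset":[-0.036,-0.08,0.04],"spin":4},{"offset":[-0.054,-0.12,0.06],"spin":8},{"offset":[-0.072,-0.16,0.08],"spin":12},{"offset":[-0.09,-0.2,0.1],"spin":18},{"offset":[-0.108,-0.24,0.12],"spin":24},{"offset":[-0.126,-0.27,0.12],"spin":30},{"offset":[-0.14,-0.29,0.12],"spin":36}]' 0.7
python3 -m crank '[{"offset":[0,-0.02,0],"spin":6},{"offset":[0,-0.04,0],"spin":6},{"offset":[0,-0.06,0],"spin":6},{"offset":[0,-0.06,0],"spin":6},{"offset":[0,-0.06,0],"spin":6},{"offset":[0,-0.06,0],"spin":6},{"offset":[0,-0.06,0],"spin":6},{"offset":[0,-0.06,0],"spin":6}]'
python3 b.py w14.png tube1_mid; python3 t.py | grep mid
```

```text
clock: 33.28
eef_pos: [583.0, 37.0, 13.5]
eef_rot: [-3.127, -0.011, 1.431]
wrist_force: [-0.9, -0.7, -0.8]
finger_gap: 0.8
clock: 33.95
eef_pos: [583.1, 37.0, 13.7]
eef_rot: [-3.128, -0.011, 1.431]
wrist_force: [-0.5, 0.2, 1.3]
finger_gap: 43.2
clock: 34.62
eef_pos: [584.9, 37.0, 169.0]
eef_rot: [-3.136, -0.012, 1.431]
wrist_force: [-0.3, -0.0, -0.2]
finger_gap: 37.5
clock: 35.28
eef_pos: [451.6, -241.9, 287.6]
eef_rot: [-3.136, -0.012, 2.065]
wrist_force: [1.3, -0.8, -0.5]
finger_gap: 65.6
clock: 35.95
eef_pos: [451.8, -301.1, 287.7]
eef_rot: [-3.136, -0.012, 2.17]
wrist_force: [0.2, 0.0, 0.7]
finger_gap: 65.3
[ 452. -301.  288.] [-3.136 -0.012  2.17 ] [ 415. -247.  469.] [371.64829954431775, 318.84613090717033, 233.31173377466698]
tube1_mid []
wrist tube1_mid 0.96 [265. 247.] 2061 [ 426.  -389.7  101.7   36.9  -53.4] [181. 168. 157.]
scene tube1_mid 0.92 [207. 195.] 335 [ 424.5 -388.    96.    43.3  -55. ] [113. 107. 104.]
scene tube1_mid 0.43 [353. 231.] 402 [522.8  55.   96.   42.2  81.5] [110. 106. 104.]
side tube1_mid 0.88 [398. 154.] 399 [ 425.8 -392.9  117.4   41.8  -52.6] [144. 134. 128.]
side tube1_mid 0.56 [247. 221.] 964 [797.2 -95.  165.9  67.  -87.2] [117.  95.  39.]
```

Tube C is clear at wrist (265,247), and the mask measures 102×37 mm, consistent with a tube. Going above it.

```bash

python3 -m crank '[{"offset":[-0.008,-0.025,-0.03],"spin":2},{"offset":[-0.016,-0.05,-0.06],"spin":2},{"offset":[-0.022,-0.07,-0.09],"spin":2},{"offset":[-0.026,-0.089,-0.12],"spin":2},{"offset":[-0.026,-0.089,-0.15],"spin":2},{"offset":[-0.026,-0.089,-0.175],"spin":2},{"offset":[-0.026,-0.089,-0.188],"spin":2},{"offset":[-0.026,-0.089,-0.188],"spin":2}]'
python3 -m crank '[{"offset":[0,0,0],"spin":0},{"offset":[0,0,0],"spin":0},{"offset":[0,0,0],"spin":0},{"offset":[0,0,0],"spin":0},{"offset":[0,0,0],"spin":0},{"offset":[0,0,0],"spin":0},{"offset":[0,0,0],"spin":0},{"offset":[0,0,0],"spin":0}]'
python3 t.py | grep "wrist tube"; python3 b.py w15.png
```

```text
clock: 37.27
eef_pos: [424.5, -390.0, 96.4]
eef_rot: [-3.135, -0.017, 2.204]
wrist_force: [0.7, 0.9, -0.0]
finger_gap: 66.0
clock: 37.93
eef_pos: [424.5, -390.0, 96.5]
eef_rot: [-3.135, -0.017, 2.204]
wrist_force: [-0.4, 1.1, 0.8]
finger_gap: 65.8
wrist tube1_mid 0.94 [322. 240.] 6426 [ 427.  -391.3  102.4   36.1  -53. ] [140. 130. 121.]
[ 424. -390.   96.] [-3.135 -0.017  2.204] [ 387. -337.  278.] [371.64829954431775, 318.84613090717033, 233.31173377466698]
```

```bash

python3 -m crank '[{"offset":[0.002,-0.001,-0.025],"spin":1},{"offset":[0.002,-0.001,-0.05],"spin":1},{"offset":[0.002,-0.001,-0.075],"spin":1},{"offset":[0.002,-0.001,-0.085],"spin":1},{"offset":[0.002,-0.001,-0.091],"spin":1},{"offset":[0.002,-0.001,-0.091],"spin":1},{"offset":[0.002,-0.001,-0.091],"spin":1},{"offset":[0.002,-0.001,-0.091],"spin":1}]'
python3 -m crank '[{"offset":[0,0,0],"spin":0},{"offset":[0,0,0],"spin":0},{"offset":[0,0,0],"spin":0},{"offset":[0,0,0],"spin":0},{"offset":[0,0,0],"spin":0},{"offset":[0,0,0],"spin":0},{"offset":[0,0,0],"spin":0},{"offset":[0,0,0],"spin":0}]' 0 40
python3 -m crank '[{"offset":[0,0,0.02],"spin":0},{"offset":[0,0,0.04],"spin":0},{"offset":[0,0,0.07],"spin":0},{"offset":[0,0,0.1],"spin":0},{"offset":[0,0,0.12],"spin":0},{"offset":[0,0,0.13],"spin":0},{"offset":[0,0,0.13],"spin":0},{"offset":[0,0,0.13],"spin":0}]'
```

```text
clock: 39.2
eef_pos: [427.0, -391.6, 6.8]
eef_rot: [-3.136, -0.015, 2.221]
wrist_force: [0.4, 0.3, -0.4]
finger_gap: 65.9
clock: 39.87
eef_pos: [427.1, -391.6, 7.0]
eef_rot: [-3.136, -0.015, 2.221]
wrist_force: [-0.8, 0.4, 3.2]
finger_gap: 36.1
clock: 40.53
eef_pos: [426.8, -391.4, 135.9]
eef_rot: [-3.135, -0.016, 2.221]
wrist_force: [-0.5, -0.3, -0.6]
finger_gap: 35.5
```

```bash

python3 -m crank '[{"offset":[0.008,0.025,0],"spin":-3},{"offset":[0.018,0.052,0],"spin":-6},{"offset":[0.028,0.08,0],"spin":-9},{"offset":[0.038,0.108,0],"spin":-12},{"offset":[0.048,0.135,0],"spin":-15},{"offset":[0.058,0.163,0],"spin":-18},{"offset":[0.068,0.19,0],"spin":-21},{"offset":[0.078,0.214,0],"spin":-24}]'
python3 -m crank '[{"offset":[0.01,0.028,0],"spin":-4},{"offset":[0.02,0.056,0],"spin":-8},{"offset":[0.03,0.084,0],"spin":-12},{"offset":[0.04,0.112,0],"spin":-16},{"offset":[0.05,0.14,0],"spin":-21},{"offset":[0.06,0.17,0],"spin":-21},{"offset":[0.07,0.195,0],"spin":-21},{"offset":[0.078,0.212,0],"spin":-21}]'
python3 -m crank '[{"offset":[0,0,0],"spin":0},{"offset":[0,0,-0.02],"spin":0},{"offset":[0,0,-0.04],"spin":0},{"offset":[0,0,-0.05],"spin":0},{"offset":[0,0,-0.05],"spin":0},{"offset":[0,0,-0.05],"spin":0},{"offset":[0,0,-0.05],"spin":0},{"offset":[0,0,-0.05],"spin":0}]'
python3 b.py w16.png
```

```text
clock: 41.2
eef_pos: [504.4, -175.4, 133.9]
eef_rot: [-3.133, -0.018, 1.8]
wrist_force: [0.8, -0.1, -0.7]
finger_gap: 35.6
clock: 41.87
eef_pos: [582.0, 38.9, 131.6]
eef_rot: [-3.13, -0.017, 1.435]
wrist_force: [0.2, -1.8, -1.3]
finger_gap: 35.6
clock: 42.53
eef_pos: [582.5, 38.7, 82.6]
eef_rot: [-3.131, -0.018, 1.434]
wrist_force: [-0.1, -0.3, -1.6]
finger_gap: 35.4
[582.  39.  83.] [-3.131 -0.017  1.435] [592. 102. 264.] [371.64829954431775, 318.84613090717033, 233.31173377466698]
```

```bash

python3 -m crank '[{"offset":[0.0005,-0.002,-0.015],"spin":0},{"offset":[0.0005,-0.002,-0.03],"spin":0},{"offset":[0.0005,-0.002,-0.042],"spin":0},{"offset":[0.0005,-0.002,-0.052],"spin":0},{"offset":[0.0005,-0.002,-0.06],"spin":0},{"offset":[0.0005,-0.002,-0.065],"spin":0},{"offset":[0.0005,-0.002,-0.067],"spin":0},{"offset":[0.0005,-0.002,-0.067],"spin":0}]'
python3 -m crank '[{"offset":[0,0,0],"spin":0},{"offset":[0,0,0],"spin":0},{"offset":[0,0,0],"spin":0},{"offset":[0,0,0],"spin":0},{"offset":[0,0,0.02],"spin":0},{"offset":[0,0,0.05],"spin":0},{"offset":[0,0,0.09],"spin":0},{"offset":[0,0,0.13],"spin":0}]' 0.43
python3 -m crank '[{"offset":[-0.03,0.01,0.02],"spin":7},{"offset":[-0.06,0.03,0.04],"spin":14},{"offset":[-0.09,0.05,0.06],"spin":21},{"offset":[-0.12,0.06,0.08],"spin":28},{"offset":[-0.14,0.07,0.1],"spin":35},{"offset":[-0.15,0.07,0.12],"spin":42},{"offset":[-0.15,0.07,0.13],"spin":46},{"offset":[-0.15,0.07,0.13],"spin":46}]' 0.6
python3 -m crank '[{"offset":[0,0,0],"spin":0},{"offset":[0,0,0],"spin":0},{"offset":[0,0,0],"spin":0},{"offset":[0,0,0],"spin":0},{"offset":[0,0,0],"spin":0},{"offset":[0,0,0],"spin":0},{"offset":[0,0,0],"spin":0},{"offset":[0,0,0],"spin":0}]'
python3 b.py w17.png bracket1_mid
```

```text
clock: 43.25
eef_pos: [583.0, 36.8, 15.6]
eef_rot: [-3.131, -0.018, 1.435]
wrist_force: [0.1, -0.2, -0.6]
finger_gap: 35.7
clock: 43.92
eef_pos: [582.5, 36.8, 146.9]
eef_rot: [-3.13, -0.017, 1.435]
wrist_force: [0.4, -0.5, 0.3]
finger_gap: 40.6
clock: 44.58
eef_pos: [432.7, 107.1, 279.5]
eef_rot: [-3.134, -0.015, 2.242]
wrist_force: [-0.0, 0.6, 0.3]
finger_gap: 56.4
clock: 45.25
eef_pos: [432.7, 107.1, 279.4]
eef_rot: [-3.134, -0.015, 2.241]
wrist_force: [-0.4, 0.7, -0.4]
finger_gap: 56.4
[433. 107. 279.] [-3.134 -0.015  2.241] [393. 159. 461.] [371.64829954431775, 318.84613090717033, 233.31173377466698]
bracket1_mid []
```

View pics/w17.png

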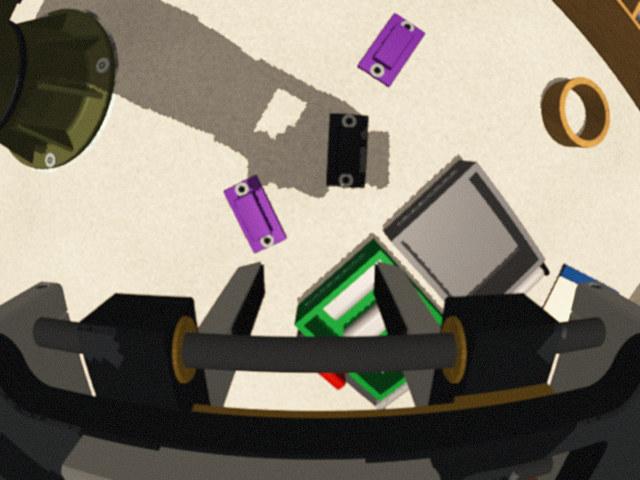

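The black bracket is at (347,150). The purple ones at (391,49) and (255,214) are not meant. It is the only black one, with a raised block and steel-rimmed holes, and no other black bracket shows anywhere.

```bash
python3 c.py 8 '[[331,114],[368,115],[366,187],[327,187]]' scene '[397,207]'
```

```text
ctr [417.5 180. ] size [48. 90.] long axis 127.37864
tcp [432.7 107.1 279.5] 128.4
tri [417.5 180.2   6.5]
```

```bash

python3 -m crank '[{"offset":[-0.005,0.02,-0.03],"spin":0},{"offset":[-0.01,0.04,-0.06],"spin":0},{"offset":[-0.0155,0.06,-0.09],"spin":0},{"offset":[-0.0155,0.073,-0.12],"spin":0},{"offset":[-0.0155,0.073,-0.15],"spin":0},{"offset":[-0.0155,0.073,-0.17],"spin":0},{"offset":[-0.0155,0.073,-0.18],"spin":0},{"offset":[-0.0155,0.073,-0.18],"spin":0}]' 0.55
python3 -m crank '[{"offset":[0,0,0],"spin":0},{"offset":[0,0,0],"spin":0},{"offset":[0,0,0],"spin":0},{"offset":[0,0,0],"spin":0},{"offset":[0,0,0],"spin":0},{"offset":[0,0,0],"spin":0},{"offset":[0,0,0],"spin":0},{"offset":[0,0,0],"spin":0}]'
python3 b.py w18.png bracket1_mid
python3 - <<'E'
from m import *
p=shot("wrist"); u0=proj(p,[417.5,180,8]); print(u0)
m=(p['pixels'].max(2)<45).astype(np.uint8); m[300:]=0; m=cv2.morphologyEx(m,cv2.MORPH_CLOSE,np.ones((9,9)))
n,l,s,c=cv2.connectedComponentsWithStats(m)
for i in range(1,n):
    if s[i,4]>800: print(s[i],maskrect(p,l==i,8))
E
python3 -c "
import cv2;i=cv2.imread('pics/w18.png');cv2.imwrite('pics/w18c.png',i[100:340,180:460])"
```

```text
clock: 46.12
eef_pos: [416.4, 179.9, 98.0]
eef_rot: [-3.131, -0.016, 2.241]
wrist_force: [-0.1, 0.6, -0.0]
finger_gap: 51.7
clock: 46.78
eef_pos: [416.5, 179.9, 98.1]
eef_rot: [-3.131, -0.016, 2.241]
wrist_force: [-0.3, -0.8, -0.9]
finger_gap: 51.3
[416. 180.  98.] [-3.131 -0.016  2.241] [377. 232. 279.] [371.64829954431775, 318.84613090717033, 233.31173377466698]
bracket1_mid []
[321.54288979 240.05656841]
[ 288  179   66  116 6730] [415.5 180.2  87.8  46.4 -54.3]
```

```bash

python3 -m crank '[{"offset":[0,0,-0.025],"spin":-1},{"offset":[0,0,-0.05],"spin":-1},{"offset":[0,0,-0.07],"spin":-1},{"offset":[0,0,-0.08],"spin":-1},{"offset":[0,0,-0.0865],"spin":-1},{"offset":[0,0,-0.0865],"spin":-1},{"offset":[0,0,-0.0865],"spin":-1},{"offset":[0,0,-0.0865],"spin":-1}]'
python3 -m crank '[{"offset":[0,0,0],"spin":0},{"offset":[0,0,0],"spin":0},{"offset":[0,0,0],"spin":0},{"offset":[0,0,0],"spin":0},{"offset":[0,0,0],"spin":0},{"offset":[0,0,0],"spin":0},{"offset":[0,0,0],"spin":0},{"offset":[0,0,0],"spin":0}]' 0 40
python3 -m crank '[{"offset":[0,0,0.02],"spin":0},{"offset":[0,0,0.04],"spin":0},{"offset":[0,0,0.07],"spin":0},{"offset":[0,0,0.1],"spin":0},{"offset":[0,0,0.12],"spin":0},{"offset":[0,0,0.13],"spin":0},{"offset":[0,0,0.13],"spin":0},{"offset":[0,0,0.13],"spin":0}]'
```

```text
clock: 47.6
eef_pos: [417.0, 180.1, 12.4]
eef_rot: [-3.133, -0.016, 2.224]
wrist_force: [1.0, 0.1, 0.1]
finger_gap: 51.9
clock: 48.27
eef_pos: [417.1, 180.1, 12.7]
eef_rot: [-3.133, -0.015, 2.224]
wrist_force: [-1.4, -0.6, 4.9]
finger_gap: 25.4
clock: 48.93
eef_pos: [416.9, 180.0, 141.8]
eef_rot: [-3.132, -0.016, 2.224]
wrist_force: [-0.7, -0.3, -0.3]
finger_gap: 25.5
```

```bash

python3 -m crank '[{"offset":[0.02,0,0],"spin":-6},{"offset":[0.045,0,0],"spin":-12},{"offset":[0.07,0,0],"spin":-18},{"offset":[0.1,0,0],"spin":-24},{"offset":[0.13,0.001,0],"spin":-30},{"offset":[0.16,0.002,0],"spin":-36},{"offset":[0.187,0.002,0],"spin":-41},{"offset":[0.187,0.002,0],"spin":-45}]'
python3 -m crank '[{"offset":[0,0,0],"spin":0},{"offset":[0,0,0],"spin":0},{"offset":[0,0,-0.02],"spin":0},{"offset":[0,0,-0.045],"spin":0},{"offset":[0,0,-0.07],"spin":0},{"offset":[0,0,-0.08],"spin":0},{"offset":[0,0,-0.08],"spin":0},{"offset":[0,0,-0.08],"spin":0}]'
python3 b.py w19.png
```

```text
clock: 49.6
eef_pos: [606.2, 181.3, 138.2]
eef_rot: [-3.129, -0.014, 1.433]
wrist_force: [-0.8, -0.7, -0.4]
finger_gap: 25.7
clock: 50.27
eef_pos: [606.0, 181.4, 58.5]
eef_rot: [-3.129, -0.014, 1.434]
wrist_force: [0.1, 0.1, -1.2]
finger_gap: 25.1
[607. 181.  59.] [-3.131 -0.015  1.434] [616. 245. 240.] [371.64829954431775, 318.84613090717033, 233.31173377466698]
```

```bash

python3 -m crank '[{"offset":[0,0,-0.01],"spin":0},{"offset":[0,0,-0.02],"spin":0},{"offset":[0,0,-0.028],"spin":0},{"offset":[0,0,-0.034],"spin":0},{"offset":[0,0,-0.037],"spin":0},{"offset":[0,0,-0.037],"spin":0},{"offset":[0,0,-0.037],"spin":0},{"offset":[0,0,-0.037],"spin":0}]'
python3 -m crank '[{"offset":[0,0,0],"spin":0},{"offset":[0,0,0],"spin":0},{"offset":[0,0,0],"spin":0},{"offset":[0,0,0],"spin":0},{"offset":[0,0,0.02],"spin":0},{"offset":[0,0,0.05],"spin":0},{"offset":[0,0,0.09],"spin":0},{"offset":[0,0,0.13],"spin":0}]' 0.5
python3 -m crank '[{"offset":[-0.03,-0.015,0.03],"spin":0},{"offset":[-0.06,-0.03,0.06],"spin":0},{"offset":[-0.09,-0.045,0.09],"spin":0},{"offset":[-0.11,-0.06,0.12],"spin":0},{"offset":[-0.12,-0.07,0.15],"spin":0},{"offset":[-0.12,-0.08,0.18],"spin":0},{"offset":[-0.12,-0.08,0.18],"spin":0},{"offset":[-0.12,-0.08,0.18],"spin":0}]'
python3 b.py w20.png
```

```text
clock: 50.98
eef_pos: [606.8, 181.5, 22.8]
eef_rot: [-3.131, -0.015, 1.434]
wrist_force: [-0.3, -0.3, -0.7]
finger_gap: 25.7
clock: 51.65
eef_pos: [606.3, 181.4, 153.9]
eef_rot: [-3.13, -0.015, 1.434]
wrist_force: [0.3, 0.1, -0.9]
finger_gap: 46.7
clock: 52.32
eef_pos: [486.5, 101.1, 335.4]
eef_rot: [-3.133, -0.015, 1.433]
wrist_force: [0.2, 0.2, 0.1]
finger_gap: 47.0
[486. 101. 334.] [-3.13  -0.015  1.433] [496. 165. 517.] [371.64829954431775, 318.84613090717033, 233.31173377466698]
```

View pics/w20.png

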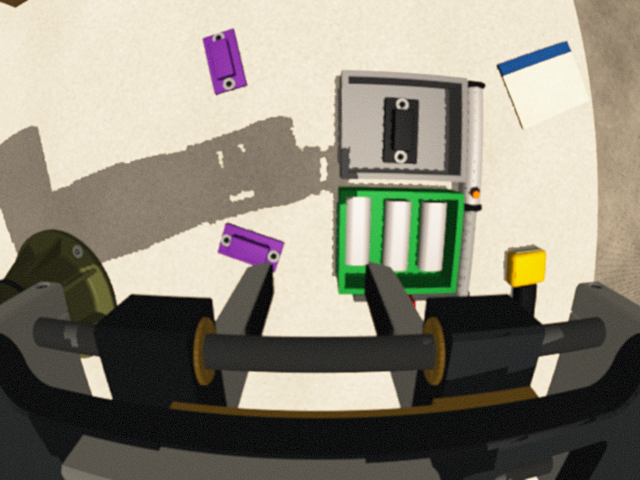

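```bash
python3 - <<'E'
from m import *
a=shot("scene")['pixels'][90:380]; b=shot("side")['pixels'][50:350]
cv2.imwrite('pics/fin.png',np.vstack([a,b])[:,:,::-1])
w=shot("wrist")
for n,z,c in(("grey",60,[(341,71),(468,79),(462,180),(336,176)]),("green",60,[(337,190),(463,193),(458,291),(341,294)])):
    C=np.array([onz(w,u,z)[:2] for u in c],np.float32); d=C[1]-C[0]; print(n,C.mean(0),cv2.minAreaRect(C)[1],np.degrees(np.arctan2(d[1],d[0])))
E
```

```text
grey [599.26666 186.4438 ] (131.1966094970703, 167.40985107421875) -7.851734
green [580.5311   38.03886] (135.85247802734375, 166.90757751464844) -8.128313
```

View pics/fin.png

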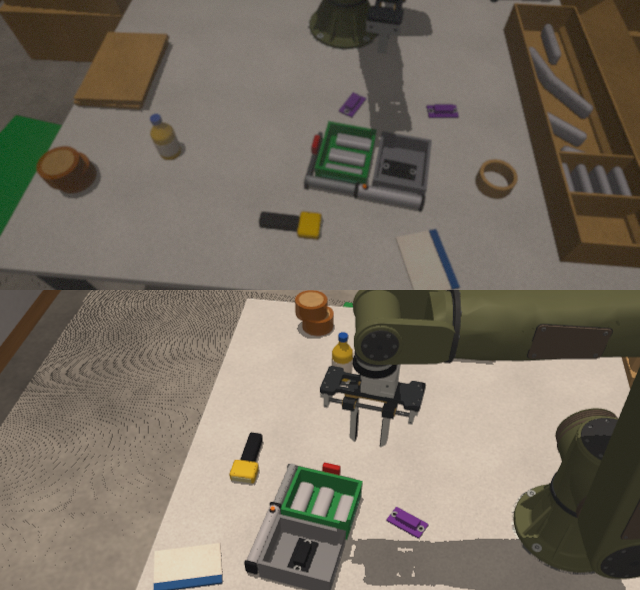

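Nothing is left loose: the tubes are in green, the bracket is in grey, the button is out, and the bottle, core and scanner are where they were. Green is about 2 mm off grey in rack x and 0.3° off in yaw. Handing in.

```bash
python3 -c "
from cell import manip; print(manip.sign_off())"
```

```text
the job is handed in; nothing more can be done
None
```

The job is done and handed in at about 52 s on the clock; no verdict comes back, so the result below rests on my own checks.

- **Rail:** I pulled it out by the red grip until it met its end stop. The orange lock button shows out in the close view and in the later ones.
- **Green tote:** it stands upright in the opened space. My last measurement put it about 2 mm (rack x) and 4 mm (rack y) from the ideal spot, and 0.3° off the grey tote's direction. Before lowering it I measured about 11–12 mm to the grey wall and to the end stop.
- **Fittings:** four were present, three tubes and one black bracket. The last pictures show the tubes side by side in the green tote and the bracket flat in the grey one. I left the two purple look-alikes alone.
- **Other objects:** the last pictures show the bottle, tape core and scanner where they were, and the gripper clear of everything.

**Checks that disagreed:**
- The networks missed the black bracket in nearly every view and sometimes labelled other things as brackets or tubes. I placed the bracket by its outline in the picture instead.
- My first estimate of the grey tote was about 5 mm off in y. I corrected it from the close view before setting the green tote down.

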